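Line up the dice cups by height in the games drawer

TASK

Line up the four orange dice cups by height on the board with the row of four round black marks: the shortest on the mark nearest the red bingo cage, rising mark by mark to the tallest on the mark farthest from it, each standing mouth up and centred on its mark, so that only the low cups stand near the crank. Do not tip any cup over on the way, do not knock the bingo cage, and leave the steel spoon rest with its balls where it is.

Things in the scene. Friction and masses are not known exactly. Their poses are not given: they have to be found in the camera images.
- cup_small_centre (a point): The shortest of four firm orange silicone dice cups, round, straight-sided, open at the top: 44 mm across the outside (base 3 mm narrower), 44 mm high, wall 4 mm, 25 to 135 g. This point is on its axis, half-way up (22 mm above its underside); z points up out of its mouth. It starts standing mouth up on the drawer's bottom (z = 0).
- cup_medium_centre (a point): The second shortest of four firm orange silicone dice cups, round, straight-sided, open at the top: 50 mm across the outside (base 3 mm narrower), 56 mm high, wall 4 mm, 25 to 135 g. This point is on its axis, half-way up (28 mm above its underside); z points up out of its mouth. It starts standing mouth up on the drawer's bottom (z = 0).
- cup_large_centre (a point): The second tallest of four firm orange silicone dice cups, round, straight-sided, open at the top: 56 mm across the outside (base 3 mm narrower), 68 mm high, wall 4 mm, 25 to 135 g. This point is on its axis, half-way up (34 mm above its underside); z points up out of its mouth. It starts standing mouth up on the drawer's bottom (z = 0).
- cup_tallest_centre (a point): The tallest of four firm orange silicone dice cups, round, straight-sided, open at the top: 62 mm across the outside (base 3 mm narrower), 80 mm high, wall 4 mm, 25 to 135 g. This point is on its axis, half-way up (40 mm above its underside); z points up out of its mouth. It starts standing mouth up on the drawer's bottom (z = 0).
- mark_1: Flat black round mark, 72 mm across, one of four alike in a row 90 mm apart on a fixed wooden board (90 x 360 mm, 10 mm thick): the end mark at the robot's left (+y). Origin: its centre on the board's top, 10 mm above the drawer's bottom; its y axis runs along the row, x across the board, z up.
- mark_2: Flat black round mark, 72 mm across, one of four alike in a row 90 mm apart on a fixed wooden board (90 x 360 mm, 10 mm thick): second from the robot's left. Origin: its centre on the board's top, 10 mm above the drawer's bottom; its y axis runs along the row, x across the board, z up.
- mark_3: Flat black round mark, 72 mm across, one of four alike in a row 90 mm apart on a fixed wooden board (90 x 360 mm, 10 mm thick): third from the robot's left. Origin: its centre on the board's top, 10 mm above the drawer's bottom; its y axis runs along the row, x across the board, z up.
- mark_4: Flat black round mark, 72 mm across, one of four alike in a row 90 mm apart on a fixed wooden board (90 x 360 mm, 10 mm thick): the end mark at the robot's right (-y). Origin: its centre on the board's top, 10 mm above the drawer's bottom; its y axis runs along the row, x across the board, z up.
- cage: Red plastic bingo cage: wire basket 156 mm across, green balls inside, turning on a crank; fixed stand, base 215 mm along its x, 150 along y; 196 mm high; crank reaches 146 mm from the middle along +x. Stands beyond the left or right end of the row of marks; a fixed wooden box of cards (200 x 150, 110 mm high) stands beyond the other end. Origin: middle of its base's underside.
- spoon_rest: Loose steel spoon rest: dish 92 mm across, 14 mm high, holding three loose 22 mm green balls, with a trough 30 mm wide reaching 155 mm from the dish's middle along its +y. Lies on the drawer's bottom beyond the row of marks; a loose blue dauber (42 mm wide, 110 high) stands to its right. Origin: middle of the dish's underside.
There are look-alikes about, which are no part of the job. What is shaped like the part that bears cup_tallest_centre but pink is not meant.

How it is judged:
At the end, for the whole second after the job is handed in: The four cups stand in order of height along the row, the shortest on the mark nearest the bingo cage and the tallest on the mark farthest from it; each cup's axis is within 12 mm of its mark's centre, its underside on the board (within 4 mm), mouth up within 0.1 rad, at rest (under 0.02 m/s) (((world y of cage above 0 m and horizontal distance between cup_small_centre and mark_1 below 0.012 m and z of cup_small_centre in the frame of mark_1 between 0.018 and 0.026 m and horizontal distance between cup_medium_centre and mark_2 below 0.012 m and z of cup_medium_centre in the frame of mark_2 between 0.024 and 0.032 m and horizontal distance between cup_large_centre and mark_3 below 0.012 m and z of cup_large_centre in the frame of mark_3 between 0.03 and 0.038 m and horizontal distance between cup_tallest_centre and mark_4 below 0.012 m and z of cup_tallest_centre in the frame of mark_4 between 0.036 and 0.044 m) or (world y of cage below 0 m and horizontal distance between cup_small_centre and mark_4 below 0.012 m and z of cup_small_centre in the frame of mark_4 between 0.018 and 0.026 m and horizontal distance between cup_medium_centre and mark_3 below 0.012 m and z of cup_medium_centre in the frame of mark_3 between 0.024 and 0.032 m and horizontal distance between cup_large_centre and mark_2 below 0.012 m and z of cup_large_centre in the frame of mark_2 between 0.03 and 0.038 m and horizontal distance between cup_tallest_centre and mark_1 below 0.012 m and z of cup_tallest_centre in the frame of mark_1 between 0.036 and 0.044 m)) and angle between each of cup_small_centre, cup_medium_centre, cup_large_centre, cup_tallest_centre's own z axis and vertical below 0.1 rad and linear speed of each of cup_small, cup_medium, cup_large, cup_tallest below 0.02 m/s); the robot touches nothing.
It fails at once if a cup is tipped over (leans more than 0.6 rad) (angle between any of cup_small_centre, cup_medium_centre, cup_large_centre, cup_tallest_centre's own z axis and vertical above 0.6 rad).
It fails at once if the bingo cage is knocked (pushed with more than 6 N) (contact force between cage and anything else above 6 N).
It fails at once if the spoon rest is shifted by more than 15 mm (distance of spoon_rest from where it was at the start of the episode above 0.015 m).
It also fails if it takes over 120 s, if anything falls off the work surface, if the arm or the gripper's body presses on something with over 40 N, if the wrist force passes 120 N, or if a joint passes its speed limit or range.

ROBOT

A 6-joint arm with a two-finger parallel gripper is mounted at the origin on the work surface. World frame = base frame: x ahead of the robot, y to its left, z up, the work surface at z = 0. Lengths are in m, angles in rad, forces in N, time in s.
With the tool pointing down it reaches from about 0.25 to 0.725 m from the base axis. Payload 4 kg.
Tool frame: the origin (TCP) lies at the very end of the fingers, on their centre line; the grasp point (between the pads) lies 19 mm behind it; z points along the fingers, y is the line along which they close (so a half turn about z gives the same grasp; the last joint's range is limited). The gripper opens to 85 mm and grips with 20 to 120 N. Pads are 22 mm wide; open, the fingers measure 114 mm over their backs; the gripper's body (76 mm by 85 mm) begins 54 mm behind the grasp point. The pads swing forward as they close: fully open they stand 13 mm farther back than shut.
Start: joints at [-1.331, 0.241, 0.005, 1.335, 0, 1.571], TCP at [0.119, -0.486, 0.231] pointing down, gripper open.
Joint ranges: [-2.72, 2.72], [-1.05, 1.87], [-1.09, 1.28], [-1.99, 2.15], [-1.42, 1.44], [-3.14, 3.14]. Speed limits (rad/s): [2.79, 2.79, 3.14, 3.14, 3.14, 3.14].

INTERFACE

Orientations are given as [roll, pitch, yaw] about the fixed x, y, z axes, in that order (R = Rz(yaw) Ry(pitch) Rx(roll)).
In Python, from plant import observe, grab_frame, camera_model, ctrl gives the robot as it stands.
- The arm moves only by the shell command python3 -m handwheel 'ROWS' [FORCE]. ROWS is JSON, a list of rows, each an object of numbers: "x", "y", "z": the shift along the world's x, y, z in cm; "rx", "ry", "rz": the turn, a rotation vector about the world's x, y, z in rad; "grip": the closure, from -1 (fully open) to 1 (shut). In form: [{"x": .., "y": .., "z": .., "rx": .., "ry": .., "rz": .., "grip": ..}, ...]. A call has 1 to 20 rows; each row is the pose to reach, as a shift and turn from the pose commanded when the call began; what a row does not reach only later rows make up. A row lasts 1/10 s, in which the tool goes at most 50 mm and 8.59 degrees, less where a joint would pass 70% of its speed; a pose out of reach is approached as far as the arm can. A call with a gripper value outside its range is refused whole. The fingers move at their own pace and stop on an object; FORCE is the grip in N (left out, the last holds). Time passes only in rows, so rows that repeat a pose let the fingers close. It gives the time, the measured TCP pose, the force, the opening and the grip force at its end, in the units of the state.
- observe(): the state, without advancing time (a new reading comes with each control period).
- grab_frame(name): name is "side" or "top"; returns the picture (400x640x3 uint8, red, green, blue); there is no depth.
- camera_model(name): a dict with "fx", "fy", "cx", "cy" (pixels), "xyz" and "rotation" of the camera in the world. Camera axes: x right, y up, looking along -z (the intrinsics and any distortion apply to the point x, -y, -z); pixel columns grow to the right and rows downward; lengths in m; the calibration is good to about 2 mm. A picture is of the moment at which its call begins. camera_model takes no time and is no camera call.
- ctrl.close_job(): hands the job in; it is judged then, once.
The state is a dict: "clock": time; "joints": joint angles; "qvel": joint speeds; "effort": joint torques, N m; "tcp_pos": TCP position; "eef_rot": TCP orientation; "wrist_force": force on the tool from outside, world axes, zero at the start; "torque": the same for the moment, N m; "finger_gap": opening from 0.0 (shut) to 1.0 (fully open); "grip_force": force on a finger pad.
Only numpy, scipy, OpenCV 4.12 (cv2) and the standard library are available. Lean on these libraries where they do the work, as an engineer would, in place of code of your own. Each camera call takes 0.05 s, during which the arm holds its last target. There are 200 camera calls.

## Working session

There is one attempt and no reset: what is moved stays moved. The work goes in short steps, Python scripts to look and compute and a shell command to move; the robot and the scene stay as the last step left them, time stands still between calls to the robot, and variables do not carry over. Pictures are saved under pics/ and viewed, at most 14 in all, crops included, and the job is handed in when it is done.

```bash
mkdir -p pics; python3 - <<'E'
from plant import observe, grab_frame, camera_model, ctrl
import cv2
for n in("top","side"):
    cv2.imwrite(f"pics/{n}0.png",grab_frame(n)[:,:,::-1]); print(camera_model(n))
o=observe();print(o['clock'],o['tcp_pos'],o['eef_rot'])
E
```

```text
{'fx': 517.87659497462, 'fy': 517.87659497462, 'cx': 316.01290507219073, 'cy': 194.69701765263014, 'xyz': array([0.4079387 , 0.00251606, 1.71612338]), 'rotation': array([ 0.08012707,  0.00770898, -1.59780716])}
{'fx': 467.77475780532836, 'fy': 467.77475780532836, 'cx': 316.90110508877603, 'cy': 191.2244334939207, 'xyz': array([-0.06601524,  0.78621309,  0.66327478]), 'rotation': array([ 1.03633144,  0.01395847, -2.45955372])}
0.1 [ 0.11863083 -0.48515176  0.23050548] [-3.13970460e+00 -9.92912713e-06  2.39777212e-01]
```

View pics/top0.png

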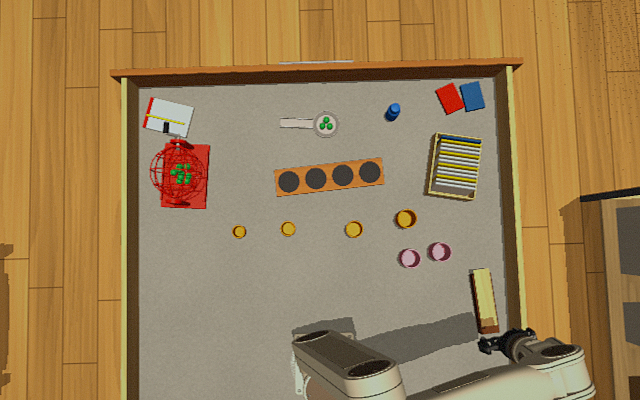

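View pics/side0.png

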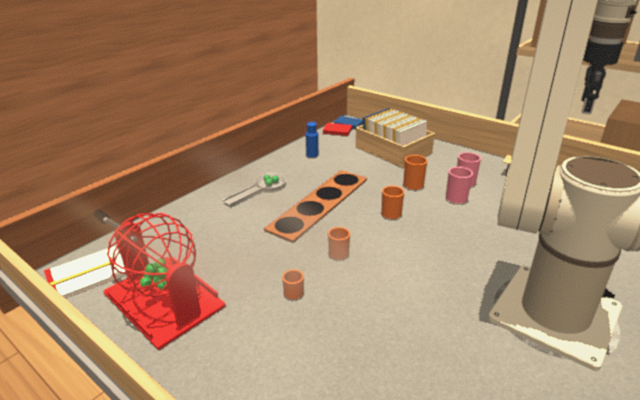

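The pictures show the cage on the left (+y). The cups run left to right by height: small at (240,231), medium (288,229), large (354,229) and tallest (405,218), with the pink decoys at about (410,258) and (440,251). The marks are at (288,181), (316,178), (343,175) and (370,172), so small goes to mark_1 and tallest to mark_4.

```bash
cat > h.py <<'E'
import cv2, numpy as np
from scipy.spatial.transform import Rotation as R
from plant import observe, grab_frame, camera_model, ctrl
def cast(n,u,v,z):
    c=camera_model(n); r=c['rotation']
    d=R.from_euler('xyz',r).apply([(u-c['cx'])/c['fx'],-(v-c['cy'])/c['fy'],-1])
    p=np.array(c['xyz']); return p+d*(z-p[2])/d[2]
def blobs(m,amin=60):
    out=[]
    for k in cv2.findContours(m.astype(np.uint8),cv2.RETR_EXTERNAL,cv2.CHAIN_APPROX_NONE)[0]:
        k=cv2.convexHull(k); M=cv2.moments(k)
        if M['m00']>amin: out.append((M['m10']/M['m00'],M['m01']/M['m00'],M['m00'],cv2.boundingRect(k)))
    return sorted(out)
def orange(im):
    h=cv2.cvtColor(im,cv2.COLOR_RGB2HSV); return (h[...,0]>3)&(h[...,0]<23)&(h[...,1]>165)&(h[...,2]>60)
def black(im): return im.max(2)<75
def show(n,im,tag):
    cv2.imwrite(f'pics/{tag}.png',im[:,:,::-1])
E
python3 - <<'E'
from h import *
t=grab_frame('top');s=grab_frame('side')
for n,im,box,mb in(('top',t,(225,200,430,245),(270,155,390,200)),('side',s,(275,145,435,305),(265,165,370,240))):
    for nm,f,b,a in(('cup',orange,box,60),('mark',black,mb,100)):
        m=f(im); q=np.zeros_like(m); q[b[1]:b[3],b[0]:b[2]]=m[b[1]:b[3],b[0]:b[2]]
        L=blobs(q,a)
        for i,(u,v,A,bb) in enumerate(L):
            z=.01 if nm=='mark' else [.022,.028,.034,.04][min(i,3)]
            print(n,nm,round(u,1),round(v,1),A,bb,cast(n,u,v,z).round(4))
E
```

```text
top cup 238.4 231.1 129.0 (232, 225, 14, 13) [0.4319 0.2687 0.022 ]
top cup 287.3 228.2 158.0 (280, 221, 15, 15) [0.4369 0.1081 0.028 ]
top cup 354.1 228.8 210.0 (346, 221, 17, 17) [ 0.4292 -0.1084  0.034 ]
top cup 405.8 218.3 307.5 (395, 209, 22, 19) [ 0.4583 -0.2761  0.04  ]
top mark 288.4 181.4 303.5 (279, 172, 20, 20) [0.5918 0.1021 0.01  ]
top mark 315.4 178.3 305.5 (306, 169, 20, 20) [0.5996 0.0124 0.01  ]
top mark 342.2 175.1 312.0 (332, 165, 21, 21) [ 0.6079 -0.0765  0.01  ]
top mark 369.3 171.9 314.5 (359, 162, 21, 21) [ 0.6161 -0.1665  0.01  ]
side cup 343.0 232.4 76.5 (335, 228, 14, 11) [0.4565 0.06   0.022 ]
side cup 392.0 201.7 569.5 (382, 186, 22, 33) [ 0.4322 -0.1183  0.028 ]
side cup 414.2 170.9 641.0 (404, 155, 23, 34) [ 0.4642 -0.2902  0.034 ]
side mark 313.9 206.3 119.5 (303, 202, 20, 11) [ 5.946e-01 -5.000e-04  1.000e-02]
side mark 328.6 192.9 192.5 (317, 188, 24, 11) [ 0.606  -0.0774  0.01  ]
side mark 345.7 179.4 160.0 (335, 175, 23, 10) [ 0.6136 -0.1668  0.01  ]
```

Both views agree: the marks sit 90 mm apart and the cups match to about 5 mm. I'm starting with the tallest at (0.458,-0.278), with the fingers closing across the row (yaw ≈ 1.66).

```bash
python3 -m handwheel '[{"x":4,"y":2.5,"rz":0.15,"grip":-1},{"x":8,"y":5,"rz":0.3,"grip":-1},{"x":12,"y":7.5,"rz":0.45,"grip":-1},{"x":16,"y":10,"rz":0.6,"grip":-1},{"x":20,"y":12.5,"rz":0.75,"grip":-1},{"x":24,"y":15,"rz":0.9,"grip":-1},{"x":28,"y":17.5,"rz":1.05,"grip":-1},{"x":32,"y":19.5,"z":-2,"rz":1.2,"grip":-1},{"x":34,"y":20.8,"z":-5,"rz":1.35,"grip":-1},{"x":34,"y":20.8,"z":-8,"rz":1.42,"grip":-1},{"x":34,"y":20.8,"z":-8,"rz":1.42,"grip":-1},{"x":34,"y":20.8,"z":-8,"rz":1.42,"grip":-1},{"x":34,"y":20.8,"z":-8,"rz":1.42,"grip":-1}]' 25
```

```text
invalid input at $[0]: expected keys x, y, z, rx, ry, rz, grip
```

```bash
python3 -m handwheel '[{"x":12,"y":7.5,"z":0,"rx":0,"ry":0,"rz":0.45,"grip":-1},{"x":12,"y":7.5,"z":0,"rx":0,"ry":0,"rz":0.45,"grip":-1},{"x":12,"y":7.5,"z":0,"rx":0,"ry":0,"rz":0.45,"grip":-1},{"x":24,"y":15,"z":0,"rx":0,"ry":0,"rz":0.9,"grip":-1},{"x":24,"y":15,"z":0,"rx":0,"ry":0,"rz":0.9,"grip":-1},{"x":24,"y":15,"z":0,"rx":0,"ry":0,"rz":0.9,"grip":-1},{"x":34,"y":20.8,"z":-8,"rx":0,"ry":0,"rz":1.42,"grip":-1},{"x":34,"y":20.8,"z":-8,"rx":0,"ry":0,"rz":1.42,"grip":-1},{"x":34,"y":20.8,"z":-8,"rx":0,"ry":0,"rz":1.42,"grip":-1},{"x":34,"y":20.8,"z":-8,"rx":0,"ry":0,"rz":1.42,"grip":-1},{"x":34,"y":20.8,"z":-8,"rx":0,"ry":0,"rz":1.42,"grip":-1},{"x":34,"y":20.8,"z":-8,"rx":0,"ry":0,"rz":1.42,"grip":-1}]' 25
```

```text
clock: 1.4
tcp_pos: [0.4587, -0.2778, 0.1514]
eef_rot: [-3.141, 0.0, 1.658]
wrist_force: [-0.2, 0.0, -0.5]
finger_gap: 0.997
grip_force: 0.0
```

```bash
python3 -m handwheel '[{"x":0,"y":0,"z":-3,"rx":0,"ry":0,"rz":0,"grip":-1},{"x":0,"y":0,"z":-6,"rx":0,"ry":0,"rz":0,"grip":-1},{"x":0,"y":0,"z":-9,"rx":0,"ry":0,"rz":0,"grip":-1},{"x":0,"y":0,"z":-12,"rx":0,"ry":0,"rz":0,"grip":-1},{"x":0,"y":0,"z":-12,"rx":0,"ry":0,"rz":0,"grip":-1},{"x":0,"y":0,"z":-12,"rx":0,"ry":0,"rz":0,"grip":-1}]'
python3 - <<'E'
from h import *
im=grab_frame('side'); show(0,cv2.resize(im[110:250,330:520],None,fx=3,fy=3),'a')
E
```

```text
clock: 2.0
tcp_pos: [0.4585, -0.2784, 0.0321]
eef_rot: [3.142, 0.0, 1.658]
wrist_force: [-0.4, -0.4, 0.3]
finger_gap: 1.002
grip_force: 0.0
```

View pics/a.png

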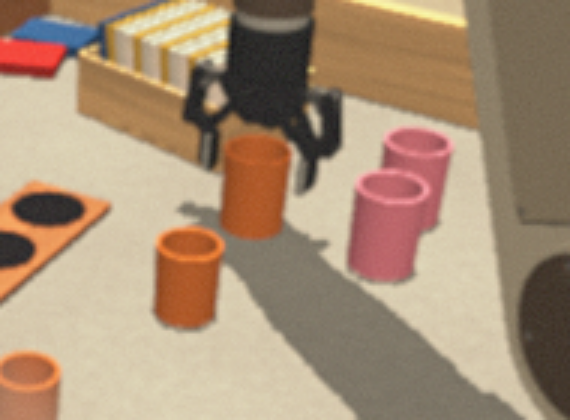

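The fingers straddle the tallest cup in the crop at (255,185), clear of the pink cups. Next I close and lift slightly.

```bash
python3 -m handwheel '[{"x":0,"y":0,"z":0,"rx":0,"ry":0,"rz":0,"grip":1},{"x":0,"y":0,"z":0,"rx":0,"ry":0,"rz":0,"grip":1},{"x":0,"y":0,"z":0,"rx":0,"ry":0,"rz":0,"grip":1},{"x":0,"y":0,"z":0,"rx":0,"ry":0,"rz":0,"grip":1},{"x":0,"y":0,"z":0,"rx":0,"ry":0,"rz":0,"grip":1},{"x":0,"y":0,"z":0,"rx":0,"ry":0,"rz":0,"grip":1},{"x":0,"y":0,"z":2,"rx":0,"ry":0,"rz":0,"grip":1},{"x":0,"y":0,"z":5,"rx":0,"ry":0,"rz":0,"grip":1},{"x":0,"y":0,"z":8,"rx":0,"ry":0,"rz":0,"grip":1},{"x":0,"y":0,"z":8,"rx":0,"ry":0,"rz":0,"grip":1},{"x":0,"y":0,"z":8,"rx":0,"ry":0,"rz":0,"grip":1}]' 25
python3 - <<'E'
from h import *
im=grab_frame('side'); show(0,cv2.resize(im[60:260,300:520],None,fx=2.7,fy=2.7),'b')
E
```

```text
clock: 3.15
tcp_pos: [0.4595, -0.278, 0.1126]
eef_rot: [3.139, 0.002, 1.66]
wrist_force: [-0.4, -0.0, -1.9]
finger_gap: 0.718
grip_force: 27.7
```

View pics/b.png

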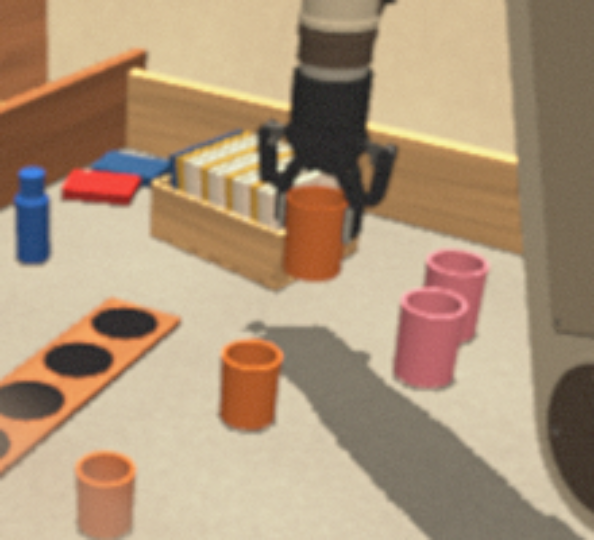

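Lifted upright; the opening of 0.718 matches a 62 mm cup. Moving it to mark_4.

```bash
python3 -m handwheel '[{"x":4,"y":3,"z":0,"rx":0,"ry":0,"rz":0,"grip":1},{"x":8,"y":6,"z":0,"rx":0,"ry":0,"rz":0,"grip":1},{"x":12,"y":9,"z":0,"rx":0,"ry":0,"rz":0,"grip":1},{"x":15.6,"y":11.1,"z":0,"rx":0,"ry":0,"rz":0,"grip":1},{"x":15.6,"y":11.1,"z":0,"rx":0,"ry":0,"rz":0,"grip":1},{"x":15.6,"y":11.1,"z":-3,"rx":0,"ry":0,"rz":0,"grip":1},{"x":15.6,"y":11.1,"z":-5,"rx":0,"ry":0,"rz":0,"grip":1},{"x":15.6,"y":11.1,"z":-6.5,"rx":0,"ry":0,"rz":0,"grip":1},{"x":15.6,"y":11.1,"z":-6.9,"rx":0,"ry":0,"rz":0,"grip":1},{"x":15.6,"y":11.1,"z":-6.9,"rx":0,"ry":0,"rz":0,"grip":1},{"x":15.6,"y":11.1,"z":-6.9,"rx":0,"ry":0,"rz":0,"grip":1}]' 25
```

```text
clock: 4.3
tcp_pos: [0.6119, -0.1666, 0.0414]
eef_rot: [-3.137, -0.001, 1.659]
wrist_force: [-4.5, 1.1, 5.1]
finger_gap: 0.717
grip_force: 26.8
```

```bash
python3 -m handwheel '[{"x":0,"y":0,"z":0.3,"rx":0,"ry":0,"rz":0,"grip":1},{"x":0.2,"y":0,"z":0.3,"rx":0,"ry":0,"rz":0,"grip":1},{"x":0.2,"y":0,"z":0.3,"rx":0,"ry":0,"rz":0,"grip":1}]'
```

```text
clock: 4.6
tcp_pos: [0.6167, -0.1668, 0.0447]
eef_rot: [-3.141, -0.0, 1.66]
wrist_force: [-0.1, -0.1, -1.4]
finger_gap: 0.718
grip_force: 27.4
```

```bash
python3 - <<'E'
from h import *
im=grab_frame('side'); show(0,cv2.resize(im[60:260,230:450],None,fx=2.7,fy=2.7),'c')
o=observe(); print(o['tcp_pos'],o['wrist_force'])
E
```

```text
[ 0.61661539 -0.1667699   0.04468362] [ 0.74207024 -0.56650016 -1.63861238]
```

View pics/c.png

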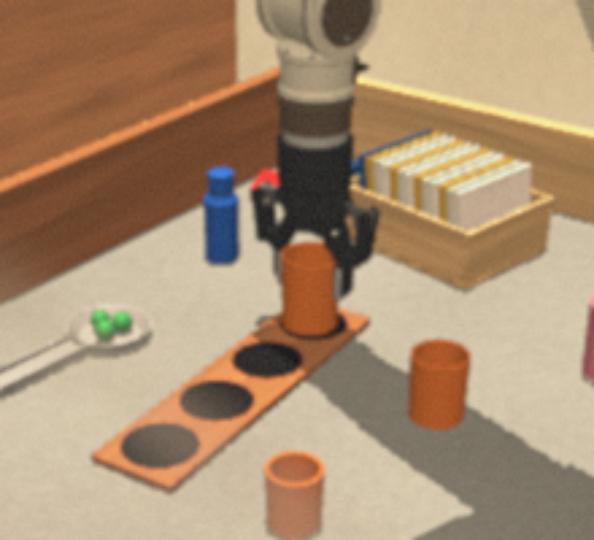

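The cup hangs just above mark_4 at crop (310,300), roughly centred. I'll lower it 2 mm, open and rise.

```bash
python3 -m handwheel '[{"x":0,"y":0,"z":-0.1,"rx":0,"ry":0,"rz":0,"grip":1},{"x":0,"y":0,"z":-0.2,"rx":0,"ry":0,"rz":0,"grip":1},{"x":0,"y":0,"z":-0.2,"rx":0,"ry":0,"rz":0,"grip":1},{"x":0,"y":0,"z":-0.2,"rx":0,"ry":0,"rz":0,"grip":-1},{"x":0,"y":0,"z":-0.2,"rx":0,"ry":0,"rz":0,"grip":-1},{"x":0,"y":0,"z":-0.2,"rx":0,"ry":0,"rz":0,"grip":-1},{"x":0,"y":0,"z":-0.2,"rx":0,"ry":0,"rz":0,"grip":-1},{"x":0,"y":0,"z":-0.2,"rx":0,"ry":0,"rz":0,"grip":-1},{"x":0,"y":0,"z":2,"rx":0,"ry":0,"rz":0,"grip":-1},{"x":0,"y":0,"z":5,"rx":0,"ry":0,"rz":0,"grip":-1},{"x":0,"y":0,"z":9,"rx":0,"ry":0,"rz":0,"grip":-1},{"x":0,"y":0,"z":12,"rx":0,"ry":0,"rz":0,"grip":-1},{"x":0,"y":0,"z":12,"rx":0,"ry":0,"rz":0,"grip":-1}]'
```

```text
clock: 5.95
tcp_pos: [0.62, -0.1676, 0.1716]
eef_rot: [3.131, 0.004, 1.66]
wrist_force: [-0.2, -0.1, 0.3]
finger_gap: 0.997
grip_force: 0.0
```

```bash
python3 -m handwheel '[{"x":-5,"y":1.5,"z":0,"rx":0,"ry":0,"rz":0,"grip":-1},{"x":-9.5,"y":3,"z":0,"rx":0,"ry":0,"rz":0,"grip":-1},{"x":-14,"y":4.5,"z":0,"rx":0,"ry":0,"rz":0,"grip":-1},{"x":-18.9,"y":5.8,"z":0,"rx":0,"ry":0,"rz":0,"grip":-1},{"x":-18.9,"y":5.8,"z":0,"rx":0,"ry":0,"rz":0,"grip":-1},{"x":-18.9,"y":5.8,"z":-4,"rx":0,"ry":0,"rz":0,"grip":-1},{"x":-18.9,"y":5.8,"z":-4,"rx":0,"ry":0,"rz":0,"grip":-1},{"x":-18.9,"y":5.8,"z":-4,"rx":0,"ry":0,"rz":0,"grip":-1}]'
python3 - <<'E'
from h import *
t=grab_frame('top');s=grab_frame('side')
im=np.hstack([cv2.resize(t[140:260,260:420],None,fx=2.4,fy=2.4),cv2.resize(s[130:250,250:410],None,fx=2.4,fy=2.4)]); show(0,im,'d')
E
```

```text
clock: 6.75
tcp_pos: [0.4273, -0.1086, 0.125]
eef_rot: [-3.14, -0.001, 1.66]
wrist_force: [0.6, 0.2, -0.0]
finger_gap: 1.001
grip_force: 0.0
```

View pics/d.png

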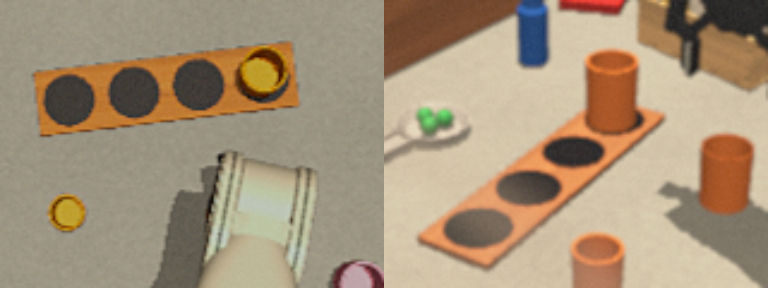

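The tallest stands upright on mark_4, at (265,73) in the crop, possibly a few mm off toward +x. I'll measure that at the end. Now grasping the large cup.

```bash
python3 -m handwheel '[{"x":0,"y":0,"z":-4,"rx":0,"ry":0,"rz":0,"grip":-1},{"x":0,"y":0,"z":-7.5,"rx":0,"ry":0,"rz":0,"grip":-1},{"x":0,"y":0,"z":-10,"rx":0,"ry":0,"rz":0,"grip":-1},{"x":0,"y":0,"z":-10,"rx":0,"ry":0,"rz":0,"grip":-1},{"x":0,"y":0,"z":-10,"rx":0,"ry":0,"rz":0,"grip":1},{"x":0,"y":0,"z":-10,"rx":0,"ry":0,"rz":0,"grip":1},{"x":0,"y":0,"z":-10,"rx":0,"ry":0,"rz":0,"grip":1},{"x":0,"y":0,"z":-10,"rx":0,"ry":0,"rz":0,"grip":1},{"x":0,"y":0,"z":-10,"rx":0,"ry":0,"rz":0,"grip":1},{"x":0,"y":0,"z":-10,"rx":0,"ry":0,"rz":0,"grip":1},{"x":0,"y":0,"z":-10,"rx":0,"ry":0,"rz":0,"grip":1}]'
python3 -m handwheel '[{"x":0,"y":0,"z":2,"rx":0,"ry":0,"rz":0,"grip":1},{"x":0,"y":0,"z":5,"rx":0,"ry":0,"rz":0,"grip":1},{"x":0,"y":0,"z":8,"rx":0,"ry":0,"rz":0,"grip":1},{"x":0,"y":0,"z":8,"rx":0,"ry":0,"rz":0,"grip":1},{"x":0,"y":0,"z":8,"rx":0,"ry":0,"rz":0,"grip":1}]'
```

```text
clock: 7.95
tcp_pos: [0.4296, -0.1092, 0.0273]
eef_rot: [3.137, 0.002, 1.66]
wrist_force: [-1.0, 0.2, 6.5]
finger_gap: 0.658
grip_force: 25.9
clock: 8.45
tcp_pos: [0.4286, -0.1089, 0.1064]
eef_rot: [3.139, 0.001, 1.66]
wrist_force: [-0.3, -0.0, -0.6]
finger_gap: 0.657
grip_force: 27.1
```

```bash
python3 -m handwheel '[{"x":4,"y":3.2,"z":0,"rx":0,"ry":0,"rz":0,"grip":1},{"x":8.5,"y":3.2,"z":0,"rx":0,"ry":0,"rz":0,"grip":1},{"x":13,"y":3.2,"z":0,"rx":0,"ry":0,"rz":0,"grip":1},{"x":17.9,"y":3.2,"z":0,"rx":0,"ry":0,"rz":0,"grip":1},{"x":17.9,"y":3.2,"z":0,"rx":0,"ry":0,"rz":0,"grip":1},{"x":17.9,"y":3.2,"z":-3,"rx":0,"ry":0,"rz":0,"grip":1},{"x":17.9,"y":3.2,"z":-5,"rx":0,"ry":0,"rz":0,"grip":1},{"x":17.9,"y":3.2,"z":-6.3,"rx":0,"ry":0,"rz":0,"grip":1},{"x":17.9,"y":3.2,"z":-6.6,"rx":0,"ry":0,"rz":0,"grip":1},{"x":17.9,"y":3.2,"z":-6.6,"rx":0,"ry":0,"rz":0,"grip":1},{"x":17.9,"y":3.2,"z":-6.6,"rx":0,"ry":0,"rz":0,"grip":1}]'
```

```text
clock: 9.55
tcp_pos: [0.607, -0.0768, 0.0397]
eef_rot: [3.141, 0.0, 1.66]
wrist_force: [-0.9, -0.5, -1.3]
finger_gap: 0.652
grip_force: 26.7
```

Still free of contact, so lower 2 mm, release and rise.

```bash
python3 -m handwheel '[{"x":0,"y":0,"z":-0.1,"rx":0,"ry":0,"rz":0,"grip":1},{"x":0,"y":0,"z":-0.2,"rx":0,"ry":0,"rz":0,"grip":1},{"x":0,"y":0,"z":-0.2,"rx":0,"ry":0,"rz":0,"grip":1},{"x":0,"y":0,"z":-0.2,"rx":0,"ry":0,"rz":0,"grip":-1},{"x":0,"y":0,"z":-0.2,"rx":0,"ry":0,"rz":0,"grip":-1},{"x":0,"y":0,"z":-0.2,"rx":0,"ry":0,"rz":0,"grip":-1},{"x":0,"y":0,"z":-0.2,"rx":0,"ry":0,"rz":0,"grip":-1},{"x":0,"y":0,"z":-0.2,"rx":0,"ry":0,"rz":0,"grip":-1},{"x":0,"y":0,"z":2,"rx":0,"ry":0,"rz":0,"grip":-1},{"x":0,"y":0,"z":5,"rx":0,"ry":0,"rz":0,"grip":-1},{"x":0,"y":0,"z":9,"rx":0,"ry":0,"rz":0,"grip":-1},{"x":0,"y":0,"z":12,"rx":0,"ry":0,"rz":0,"grip":-1},{"x":0,"y":0,"z":12,"rx":0,"ry":0,"rz":0,"grip":-1},{"x":0,"y":0,"z":12,"rx":0,"ry":0,"rz":0,"grip":-1}]'
```

```text
clock: 10.95
tcp_pos: [0.6073, -0.0768, 0.1603]
eef_rot: [3.139, 0.0, 1.66]
wrist_force: [-0.6, -0.2, -0.5]
finger_gap: 1.001
grip_force: 0.0
```

```bash
python3 -m handwheel '[{"x":-3.4,"y":3.7,"z":0,"rx":0,"ry":0,"rz":0,"grip":-1},{"x":-6.8,"y":7.4,"z":0,"rx":0,"ry":0,"rz":0,"grip":-1},{"x":-10.2,"y":11.1,"z":0,"rx":0,"ry":0,"rz":0,"grip":-1},{"x":-13.6,"y":14.8,"z":0,"rx":0,"ry":0,"rz":0,"grip":-1},{"x":-17,"y":18.5,"z":0,"rx":0,"ry":0,"rz":0,"grip":-1},{"x":-17,"y":18.5,"z":-4,"rx":0,"ry":0,"rz":0,"grip":-1},{"x":-17,"y":18.5,"z":-7,"rx":0,"ry":0,"rz":0,"grip":-1},{"x":-17,"y":18.5,"z":-7,"rx":0,"ry":0,"rz":0,"grip":-1},{"x":-17,"y":18.5,"z":-7,"rx":0,"ry":0,"rz":0,"grip":-1}]'
python3 - <<'E'
from h import *
s=grab_frame('side');t=grab_frame('top')
im=np.hstack([cv2.resize(s[130:270,240:440],None,fx=2.4,fy=2.4),cv2.resize(t[145:205,265:395],None,fx=2.4,fy=2.4)]) if 0 else cv2.resize(s[130:280,250:440],None,fx=3,fy=3)
show(0,im,'e'); cv2.imwrite('pics/t_e.png',t[:,:,::-1])
E
```

```text
clock: 11.85
tcp_pos: [0.4356, 0.108, 0.0885]
eef_rot: [-3.138, 0.001, 1.66]
wrist_force: [0.1, -0.3, -0.1]
finger_gap: 0.998
grip_force: 0.0
```

View pics/e.png

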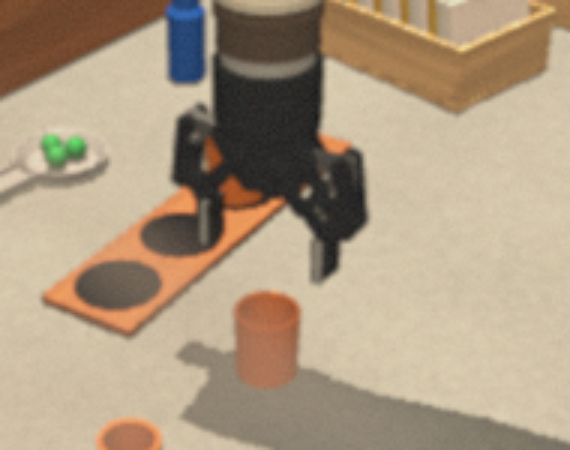

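The open gripper is centred over the medium cup (267,340 in the crop). Descending and grasping.

```bash
python3 -m handwheel '[{"x":0,"y":0,"z":-3,"rx":0,"ry":0,"rz":0,"grip":-1},{"x":0,"y":0,"z":-5.5,"rx":0,"ry":0,"rz":0,"grip":-1},{"x":0,"y":0,"z":-7,"rx":0,"ry":0,"rz":0,"grip":-1},{"x":0,"y":0,"z":-7,"rx":0,"ry":0,"rz":0,"grip":-1},{"x":0,"y":0,"z":-7,"rx":0,"ry":0,"rz":0,"grip":1},{"x":0,"y":0,"z":-7,"rx":0,"ry":0,"rz":0,"grip":1},{"x":0,"y":0,"z":-7,"rx":0,"ry":0,"rz":0,"grip":1},{"x":0,"y":0,"z":-7,"rx":0,"ry":0,"rz":0,"grip":1},{"x":0,"y":0,"z":-7,"rx":0,"ry":0,"rz":0,"grip":1},{"x":0,"y":0,"z":-7,"rx":0,"ry":0,"rz":0,"grip":1},{"x":0,"y":0,"z":-7,"rx":0,"ry":0,"rz":0,"grip":1},{"x":0,"y":0,"z":-7,"rx":0,"ry":0,"rz":0,"grip":1}]'
python3 -m handwheel '[{"x":0,"y":0,"z":2,"rx":0,"ry":0,"rz":0,"grip":1},{"x":0,"y":0,"z":5,"rx":0,"ry":0,"rz":0,"grip":1},{"x":0,"y":0,"z":8,"rx":0,"ry":0,"rz":0,"grip":1},{"x":0,"y":0,"z":8,"rx":0,"ry":0,"rz":0,"grip":1},{"x":0,"y":0,"z":8,"rx":0,"ry":0,"rz":0,"grip":1}]'
```

```text
clock: 13.15
tcp_pos: [0.438, 0.1086, 0.0208]
eef_rot: [3.138, -0.0, 1.66]
wrist_force: [-1.7, -0.8, 6.3]
finger_gap: 0.575
grip_force: 25.2
clock: 13.65
tcp_pos: [0.4375, 0.1085, 0.1002]
eef_rot: [3.139, -0.0, 1.66]
wrist_force: [-0.3, -0.0, -0.8]
finger_gap: 0.574
grip_force: 26.3
```

```bash
python3 -m handwheel '[{"x":4,"y":-2.4,"z":0,"rx":0,"ry":0,"rz":0,"grip":1},{"x":8,"y":-4.8,"z":0,"rx":0,"ry":0,"rz":0,"grip":1},{"x":12,"y":-7.2,"z":0,"rx":0,"ry":0,"rz":0,"grip":1},{"x":16.2,"y":-9.6,"z":0,"rx":0,"ry":0,"rz":0,"grip":1},{"x":16.2,"y":-9.6,"z":0,"rx":0,"ry":0,"rz":0,"grip":1},{"x":16.2,"y":-9.6,"z":-3,"rx":0,"ry":0,"rz":0,"grip":1},{"x":16.2,"y":-9.6,"z":-5,"rx":0,"ry":0,"rz":0,"grip":1},{"x":16.2,"y":-9.6,"z":-6.3,"rx":0,"ry":0,"rz":0,"grip":1},{"x":16.2,"y":-9.6,"z":-6.6,"rx":0,"ry":0,"rz":0,"grip":1},{"x":16.2,"y":-9.6,"z":-6.6,"rx":0,"ry":0,"rz":0,"grip":1},{"x":16.2,"y":-9.6,"z":-6.6,"rx":0,"ry":0,"rz":0,"grip":1}]'
```

```text
clock: 14.75
tcp_pos: [0.5994, 0.0125, 0.0341]
eef_rot: [3.14, 0.0, 1.66]
wrist_force: [1.0, 0.2, -1.4]
finger_gap: 0.58
grip_force: 26.0
```

```bash
python3 -m handwheel '[{"x":0,"y":0,"z":-0.1,"rx":0,"ry":0,"rz":0,"grip":1},{"x":0,"y":0,"z":-0.2,"rx":0,"ry":0,"rz":0,"grip":1},{"x":0,"y":0,"z":-0.2,"rx":0,"ry":0,"rz":0,"grip":1},{"x":0,"y":0,"z":-0.2,"rx":0,"ry":0,"rz":0,"grip":-1},{"x":0,"y":0,"z":-0.2,"rx":0,"ry":0,"rz":0,"grip":-1},{"x":0,"y":0,"z":-0.2,"rx":0,"ry":0,"rz":0,"grip":-1},{"x":0,"y":0,"z":-0.2,"rx":0,"ry":0,"rz":0,"grip":-1},{"x":0,"y":0,"z":-0.2,"rx":0,"ry":0,"rz":0,"grip":-1},{"x":0,"y":0,"z":2,"rx":0,"ry":0,"rz":0,"grip":-1},{"x":0,"y":0,"z":5,"rx":0,"ry":0,"rz":0,"grip":-1},{"x":0,"y":0,"z":9,"rx":0,"ry":0,"rz":0,"grip":-1},{"x":0,"y":0,"z":12,"rx":0,"ry":0,"rz":0,"grip":-1},{"x":0,"y":0,"z":12,"rx":0,"ry":0,"rz":0,"grip":-1},{"x":0,"y":0,"z":12,"rx":0,"ry":0,"rz":0,"grip":-1}]'
```

```text
clock: 16.15
tcp_pos: [0.5993, 0.0123, 0.1542]
eef_rot: [3.139, 0.0, 1.66]
wrist_force: [0.5, -0.1, -0.4]
finger_gap: 1.001
grip_force: 0.0
```

```bash
python3 -m handwheel '[{"x":-2.6,"y":4,"z":0,"rx":0,"ry":0,"rz":0,"grip":-1},{"x":-5.2,"y":8,"z":0,"rx":0,"ry":0,"rz":0,"grip":-1},{"x":-7.8,"y":12,"z":0,"rx":0,"ry":0,"rz":0,"grip":-1},{"x":-10.4,"y":16,"z":0,"rx":0,"ry":0,"rz":0,"grip":-1},{"x":-13,"y":20,"z":0,"rx":0,"ry":0,"rz":0,"grip":-1},{"x":-15,"y":23,"z":0,"rx":0,"ry":0,"rz":0,"grip":-1},{"x":-16.7,"y":25.6,"z":-3,"rx":0,"ry":0,"rz":0,"grip":-1},{"x":-16.7,"y":25.6,"z":-7,"rx":0,"ry":0,"rz":0,"grip":-1},{"x":-16.7,"y":25.6,"z":-7,"rx":0,"ry":0,"rz":0,"grip":-1},{"x":-16.7,"y":25.6,"z":-7,"rx":0,"ry":0,"rz":0,"grip":-1},{"x":-16.7,"y":25.6,"z":-7,"rx":0,"ry":0,"rz":0,"grip":-1}]'
python3 - <<'E'
from h import *
s=grab_frame('side')
show(0,cv2.resize(s[130:330,150:400],None,fx=2.5,fy=2.5),'f')
E
```

```text
clock: 17.25
tcp_pos: [0.4329, 0.2683, 0.0844]
eef_rot: [3.14, -0.001, 1.659]
wrist_force: [0.8, -0.5, 0.2]
finger_gap: 0.999
grip_force: 0.0
```

View pics/f.png

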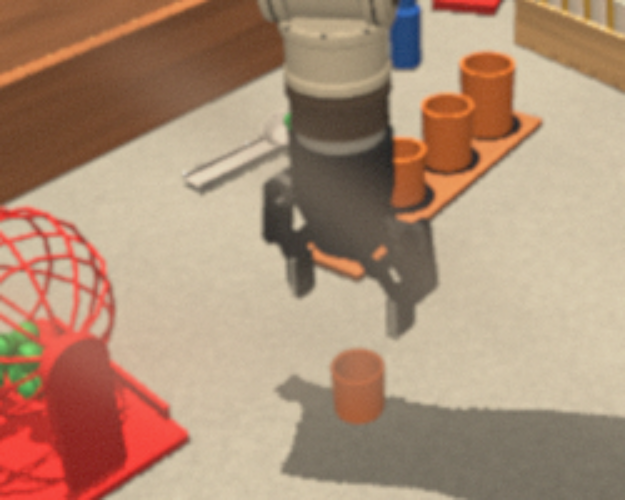

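```bash
python3 -c "
from h import *
print(cast('side',293.2,284.8,.022))"
```

```text
[0.42848674 0.26717367 0.022     ]
```

The side view puts it at (0.4285,0.267), which agrees. Grasping the small cup.

```bash
python3 -m handwheel '[{"x":0,"y":0,"z":-3,"rx":0,"ry":0,"rz":0,"grip":-1},{"x":0,"y":0,"z":-5.5,"rx":0,"ry":0,"rz":0,"grip":-1},{"x":-0.2,"y":0,"z":-7.2,"rx":0,"ry":0,"rz":0,"grip":-1},{"x":-0.2,"y":0,"z":-7.2,"rx":0,"ry":0,"rz":0,"grip":-1},{"x":-0.2,"y":0,"z":-7.2,"rx":0,"ry":0,"rz":0,"grip":1},{"x":-0.2,"y":0,"z":-7.2,"rx":0,"ry":0,"rz":0,"grip":1},{"x":-0.2,"y":0,"z":-7.2,"rx":0,"ry":0,"rz":0,"grip":1},{"x":-0.2,"y":0,"z":-7.2,"rx":0,"ry":0,"rz":0,"grip":1},{"x":-0.2,"y":0,"z":-7.2,"rx":0,"ry":0,"rz":0,"grip":1},{"x":-0.2,"y":0,"z":-7.2,"rx":0,"ry":0,"rz":0,"grip":1},{"x":-0.2,"y":0,"z":-7.2,"rx":0,"ry":0,"rz":0,"grip":1},{"x":-0.2,"y":0,"z":-7.2,"rx":0,"ry":0,"rz":0,"grip":1}]'
python3 -m handwheel '[{"x":0,"y":0,"z":2,"rx":0,"ry":0,"rz":0,"grip":1},{"x":0,"y":0,"z":5,"rx":0,"ry":0,"rz":0,"grip":1},{"x":0,"y":0,"z":8,"rx":0,"ry":0,"rz":0,"grip":1},{"x":0,"y":0,"z":8,"rx":0,"ry":0,"rz":0,"grip":1},{"x":0,"y":0,"z":8,"rx":0,"ry":0,"rz":0,"grip":1}]'
```

```text
clock: 18.5
tcp_pos: [0.431, 0.2689, 0.0129]
eef_rot: [3.139, -0.001, 1.66]
wrist_force: [0.5, -0.8, 5.9]
finger_gap: 0.501
grip_force: 24.9
clock: 19.0
tcp_pos: [0.4304, 0.2687, 0.0923]
eef_rot: [3.139, -0.001, 1.66]
wrist_force: [-0.1, 1.0, -1.2]
finger_gap: 0.501
grip_force: 25.6
```

```bash
python3 -m handwheel '[{"x":3.2,"y":-3.3,"z":0,"rx":0,"ry":0,"rz":0,"grip":1},{"x":6.4,"y":-6.6,"z":0,"rx":0,"ry":0,"rz":0,"grip":1},{"x":9.6,"y":-9.9,"z":0,"rx":0,"ry":0,"rz":0,"grip":1},{"x":12.8,"y":-13.2,"z":0,"rx":0,"ry":0,"rz":0,"grip":1},{"x":16.1,"y":-16.6,"z":0,"rx":0,"ry":0,"rz":0,"grip":1},{"x":16.1,"y":-16.6,"z":0,"rx":0,"ry":0,"rz":0,"grip":1},{"x":16.1,"y":-16.6,"z":-3,"rx":0,"ry":0,"rz":0,"grip":1},{"x":16.1,"y":-16.6,"z":-5,"rx":0,"ry":0,"rz":0,"grip":1},{"x":16.1,"y":-16.6,"z":-6.3,"rx":0,"ry":0,"rz":0,"grip":1},{"x":16.1,"y":-16.6,"z":-6.6,"rx":0,"ry":0,"rz":0,"grip":1},{"x":16.1,"y":-16.6,"z":-6.6,"rx":0,"ry":0,"rz":0,"grip":1},{"x":16.1,"y":-16.6,"z":-6.6,"rx":0,"ry":0,"rz":0,"grip":1}]'
```

```text
clock: 20.2
tcp_pos: [0.5911, 0.1027, 0.0257]
eef_rot: [3.141, -0.0, 1.66]
wrist_force: [0.3, 0.2, -1.5]
finger_gap: 0.503
grip_force: 25.7
```

```bash
python3 -m handwheel '[{"x":0,"y":0,"z":-0.1,"rx":0,"ry":0,"rz":0,"grip":1},{"x":0,"y":0,"z":-0.2,"rx":0,"ry":0,"rz":0,"grip":1},{"x":0,"y":0,"z":-0.2,"rx":0,"ry":0,"rz":0,"grip":1},{"x":0,"y":0,"z":-0.2,"rx":0,"ry":0,"rz":0,"grip":-1},{"x":0,"y":0,"z":-0.2,"rx":0,"ry":0,"rz":0,"grip":-1},{"x":0,"y":0,"z":-0.2,"rx":0,"ry":0,"rz":0,"grip":-1},{"x":0,"y":0,"z":-0.2,"rx":0,"ry":0,"rz":0,"grip":-1},{"x":0,"y":0,"z":-0.2,"rx":0,"ry":0,"rz":0,"grip":-1},{"x":0,"y":0,"z":2,"rx":0,"ry":0,"rz":0,"grip":-1},{"x":0,"y":0,"z":5,"rx":0,"ry":0,"rz":0,"grip":-1},{"x":0,"y":0,"z":9,"rx":0,"ry":0,"rz":0,"grip":-1},{"x":0,"y":0,"z":14,"rx":0,"ry":0,"rz":0,"grip":-1},{"x":-5,"y":0,"z":14,"rx":0,"ry":0,"rz":0,"grip":-1},{"x":-10,"y":0,"z":14,"rx":0,"ry":0,"rz":0,"grip":-1},{"x":-15,"y":-5,"z":14,"rx":0,"ry":0,"rz":0,"grip":-1},{"x":-20,"y":-15,"z":14,"rx":0,"ry":0,"rz":0,"grip":-1},{"x":-25,"y":-25,"z":14,"rx":0,"ry":0,"rz":0,"grip":-1},{"x":-25,"y":-25,"z":14,"rx":0,"ry":0,"rz":0,"grip":-1},{"x":-25,"y":-25,"z":14,"rx":0,"ry":0,"rz":0,"grip":-1},{"x":-25,"y":-25,"z":14,"rx":0,"ry":0,"rz":0,"grip":-1}]'
python3 - <<'E'
from h import *
t=grab_frame('top');s=grab_frame('side')
im=np.vstack([cv2.resize(t[150:205,260:400],None,fx=4,fy=4),cv2.resize(s[130:250,250:390],None,fx=4,fy=4)])
show(0,im[:600],'g')
M=[(.5918,.1021),(.5999,.0125),(.608,-.077),(.616,-.1665)]
H=[.044,.056,.068,.080]; RR=[.022,.025,.028,.031]
# cup bright yellow in the top view is inside/rim; use saturation-value separation from board
h=cv2.cvtColor(t,cv2.COLOR_RGB2HSV)
c=camera_model('top')
def proj(p):
    q=R.from_euler('xyz',c['rotation']).inv().apply(np.array(p)-c['xyz']); return c['cx']-c['fx']*q[0]/q[2], c['cy']+c['fy']*q[1]/q[2]
Y=(h[...,0]>15)&(h[...,0]<28)&(h[...,1]>165)&(h[...,2]>60)
for (x,y),H_,r in zip(M,H,RR):
    u,v=proj((x,y,.01+H_)); k=int(13)
    u0,v0=int(round(u)),int(round(v)); q=np.zeros(Y.shape,bool); q[v0-k:v0+k+1,u0-k:u0+k+1]=Y[v0-k:v0+k+1,u0-k:u0+k+1]
    for b in blobs(q,50): print((round(u,1),round(v,1)),np.round(b[:3],1),b[3],(cast('top',b[0],b[1],.01+H_)-[x,y,0]).round(4),(cast('top',b[0],b[1],.01+H_*.6)-[x,y,0]).round(4))
E
```

```text
clock: 22.2
tcp_pos: [0.3394, -0.1493, 0.1657]
eef_rot: [3.141, 0.001, 1.66]
wrist_force: [-0.0, -0.6, -0.1]
finger_gap: 0.999
grip_force: 0.0
(np.float64(287.6), np.float64(180.0)) [288.2 180.4 138.5] (282, 174, 14, 14) [-0.0014 -0.0018  0.054 ] [ 0.0005 -0.0008  0.0364]
(np.float64(315.3), np.float64(176.3)) [315.7 176.6 182. ] (308, 169, 16, 16) [-0.001  -0.0014  0.066 ] [ 0.0016 -0.0013  0.0436]
(np.float64(343.3), np.float64(172.6)) [342.4 173.2 236.5] (334, 165, 18, 18) [-0.0019  0.0028  0.078 ] [0.0014 0.0015 0.0508]
(np.float64(371.7), np.float64(168.8)) [370.  168.2 327. ] (359, 159, 23, 20) [0.0022 0.005  0.09  ] [0.0063 0.0018 0.058 ]
```

View pics/g.png

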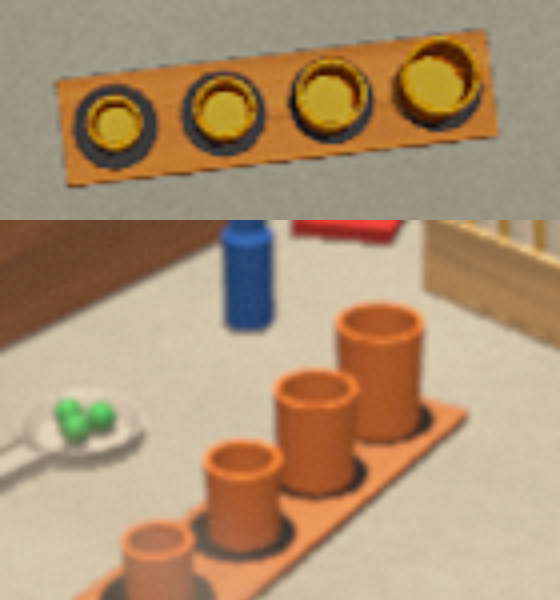

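All four cups stand upright on their marks in order. The largest offset is the tallest at about 5 mm, against the 12 mm allowed. The spoon rest looks undisturbed and the gripper is clear, so I'm handing it in.

```bash
python3 -c "
from plant import ctrl
print(ctrl.close_job())"
```

```text
the job is handed in; nothing more can be done
None
```

Job handed in with no verdict shown: the four orange cups stand mouth up on marks 1–4, shortest nearest the cage, within about 6 mm of centre by the last pictures, and I saw no contact with the cage or spoon rest.

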